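# Set and lock the module jig's alignment adjuster

## Task

Fit the loose setting key over the flats of the adjuster's barrel, swing it clockwise until its arm rests on the stop pin, and then, with the key and pin holding the barrel there, turn the knurled lock ring clockwise by hand until it is firmly tight against the housing. Feel your way: do not force the key onto the barrel or against the pin, do not over-tighten the ring, and do not disturb the things lying around. Leave the key on the barrel with its arm at the pin.

Things in the scene. Friction and masses are not known exactly. Their poses are not given: they have to be found in the camera images.
- adjuster: Rotary alignment adjuster, bolted down: dark base plate 190x116x10 mm, aluminium block 70x76 mm up to z 38 mm. Origin on the barrel axis at table height, z up. The stop pin stands towards its +x; a small pusher pad pokes out to +y. The set position of the barrel is where barrel x lies along adjuster x.
- washer: Spring washer, 53 mm across, 2 mm thick, lying on the housing's neck under the lock ring, round the barrel axis. Origin on the axis at its upper face, 56 mm over the table. The ring clamps the housing through it.
- barrel: Steel barrel that turns about the vertical axis, stiff (0.25 N m). Origin: centre of its shoulder, 83 mm over the table. Above it a tenon with two flats: 30 mm along barrel x, 20 mm along y, 12.5 mm high, its last 3.5 mm tapering to 26x16 mm. It starts 0.3 to 0.8 rad counter-clockwise (from above) of its set position. Unheld, a tightening ring drags it clockwise.
- ring: Knurled dark lock ring, 58 mm across, 18 mm high; origin on the axis at its underside, 57 to 58.4 mm over the table at the start. Turned clockwise (from above) it screws down 4 mm per rad at 0.15 N m, meets the washer after 0.25 to 0.6 rad and tightens over 0.3 rad more. Tight is 0.9 to 1.4 N m; near 2 N m is too much. A 40 N grip of two pads slips round it when tight.
- stop_pin: Fixed upright steel pin, 12 mm thick, top 102 mm over the table, 88 mm from the barrel axis. Origin at its foot. The key's arm comes to rest on its counter-clockwise side (seen from above).
- key: Loose dark steel setting key, about 0.13 kg, lying flat. Head 42 (x) x 33 (y) x 18 mm with a slot 31 (x) x 21 (y) mm right through; arm 12 wide, 8 high, to 116 mm along +x. Origin: centre of the slot at the underside. On the barrel its underside rests on the shoulder, key x along barrel x (arm towards the pin). Grip the head across y.
- spacer: Bystander: aluminium block 50x30x30 mm, origin under its centre. Leave alone.
- driver: Bystander: nut driver with yellow handle, 171 mm long, lying, origin under its centre. Leave alone.
- bin_red: Bystander: small red bin of screws, 67x73x47 mm, origin under its centre. Leave alone. A blue parts case with its lid standing open is to the right of it, behind the work: carry the key clear of that.
- key_arm_end (a point): Point on the key's arm, 110 mm along key x from its origin, 4 mm above its underside.

How it is judged (in metres and radians):
On the way, in this order (a step that is already met when the one before it is completed fails the run):
1. the key is seated on the barrel's flats, down on the shoulder (horizontal distance between key and barrel below 0.003 m and z of key in the frame of barrel between -0.002 and 0.0025 m and angle between the x axis of key and the x axis of barrel, either way round below 0.08 rad and angle between key's own z axis and vertical below 0.06 rad), for 0.2 s.
2. the key has been swung round until its arm is at the stop pin (all of step 1 and horizontal distance between key_arm_end and stop_pin below 0.028 m), for 0.2 s.
3. the lock ring is clamped against the housing while the barrel is held at its set position (contact force between ring and washer above 60 N and angle between the x axis of barrel and the x axis of adjuster, either way round below 0.06 rad), for 0.2 s.
At the end, for the whole second after the job is handed in: Key seated on the barrel (within 3 mm, down on the shoulder within 2.5 mm), arm end within 28 mm of the pin's axis (25 when touching), barrel at its set position (within 0.06 rad), ring clamped on the housing with more than 60 N, all at rest and released (all of step 2 and all of step 3 and contact force between the fingers and anything else below 0.5 N and linear speed of key below 0.01 m/s and angular speed of ring below 0.05 rad/s).
It fails at once if the ring is over-tightened (more than 180 N on the housing) (contact force between ring and washer above 180 N).
It fails at once if the key is forced against the stop pin (more than 25 N) (contact force between key and stop_pin above 25 N).
It fails at once if the key is forced onto the barrel (more than 60 N) (contact force between key and barrel above 60 N).
It fails at once if a bystander is disturbed (spacer block, nut driver or red bin moved more than 20 mm) (distance of any of spacer, driver, bin_red from where it was at the start of the episode above 0.02 m).
It also fails if it takes over 61 s, if anything falls off the work surface, if the arm or the gripper's body presses on something with over 40 N, if the wrist force passes 120 N, or if a joint passes its speed limit or range.

## Robot

A 6-joint arm with a two-finger parallel gripper is mounted at the origin on the work surface; the furniture and walls round the work are solid. World frame = base frame: x ahead of the robot, y to its left, z up, the work surface at z = 0. Lengths are in mm, angles in rad, forces in N, time in s.
With the tool pointing down it reaches from about 350 to 975 mm from the base axis. Payload 7.1 kg.
Tool frame: the origin (TCP) lies at the very end of the fingers, on their centre line; the grasp point (between the pads) lies ctrl.hold_point_z behind it (ctrl.hold_point_z is the distance from the TCP to the grasp point, in mm); z points along the fingers, y is the line along which they close (so a half turn about z gives the same grasp; the last joint's range is limited). The gripper opens to 88 mm and grips with 3 to 60 N. Pads are 20 mm wide; open, the fingers measure 115 mm over their backs; the gripper's body (75 mm by 178 mm) begins 61 mm behind the grasp point.
Start: joints at [1.161, 0.423, 1.63, -0, 1.089, -0.019], TCP at [238.048, 577.874, 222.675] pointing down, gripper open.
Joint ranges: [-3, 3], [-0.9, 2.11], [0.09, 2.58], [-1.31, 4.45], [0.11, 2.69], [-2.54, 2.54]. Speed limits (rad/s): [2.39, 2.39, 3.01, 3.14, 3.14, 3.14].

## Interface

Orientations are given as a rotation vector (axis times angle).
In Python, from workcell import ctrl gives the robot as it stands. The module is installed in compiled form; this text tells all that it offers.
- The arm moves only by the shell command python3 -m creep 'ROWS'. ROWS is JSON, a list of rows, each an object with "translation": the shift along the tool's x, y, z in mm, a list of three; "angular": the turn, a rotation vector about the tool's x, y, z in rad, a list of three; "jaw": the opening, from 0 (shut) to 1 (fully open). A call has exactly 8 rows; each row is the pose to reach, as a shift and turn from the pose commanded when the call began, along the tool's axes at that moment; what a row does not reach only later rows make up. A row lasts 1/8 s, in which the tool goes at most 62.5 mm and 10.7 degrees, less where a joint would pass 70% of its speed; a pose out of reach is approached as far as the arm can. A call with a gripper value outside its range is refused whole. The fingers move at their own pace and stop on an object; the grip force is fixed at half the most. Time passes only in rows, so rows that repeat a pose let the fingers close, or fill a call up. It gives the time, the measured TCP pose, the force, the opening and the grip force at its end, in the units of the state.
- ctrl.get_obs(): the state, without advancing time (a new reading comes with each control period).
- ctrl.get_image(name): name is "side" or "top"; returns the picture (384x512x3 uint8, red, green, blue); there is no depth.
- ctrl.camera_info(name): a dict with "camera_matrix" (3x3 intrinsics, pixels), "world_from_camera" (4x4, takes a point from camera to world coordinates). Camera axes: x right, y up, looking along -z (the intrinsics and any distortion apply to the point x, -y, -z); pixel columns grow to the right and rows downward; lengths in mm; the calibration is good to about 2 mm. A picture is of the moment at which its call begins. camera_info takes no time and is no camera call.
- ctrl.close_job(): hands the job in; it is judged then, once.
Trained networks look in the newest picture that a camera, given by its name, has taken for a name from the list of things; names that differ only in an ending like _2 or _b are one class to them, and where a whole thing is asked for, a point or a joint stands for the part that bears it (a point fixed in the world has none). Each returns a list of dicts, best first, with "score" (0 to 1); they miss things now and then, are a little off and sometimes report something else, mostly with a low value. They report only what shows in the picture. A call takes as long as a camera call.
- ctrl.look_for(camera, label): "rect" ([left, top, right, bottom] in pixels, round what is visible of it).
The state is a dict: "t": time; "qpos": joint angles; "qvel": joint speeds; "joint_torque": joint torques, N m; "ee_pos": TCP position; "orientation": TCP orientation; "ft_force": force on the tool from outside, world axes, zero at the start; "moment": the same for the moment, N m; "width": finger opening in mm; "grasp_force": force on a finger pad.
Only numpy, scipy, OpenCV 4.12 (cv2) and the standard library are available. Lean on these libraries where they do the work, as an engineer would, in place of code of your own. Each camera call takes 0.05 s, during which the arm holds its last target. There are 200 camera calls.

## Working session

There is one attempt and no reset: what is moved stays moved. The work goes in short steps, Python scripts to look and compute and a shell command to move; the robot and the scene stay as the last step left them, time stands still between calls to the robot, and variables do not carry over. Pictures are saved under pics/ and viewed, at most 10 in all, crops included, and the job is handed in when it is done.

```bash
mkdir -p pics; cat > h.py <<'E'
import numpy as np, cv2
from workcell import ctrl
from scipy.spatial.transform import Rotation as R
def ray(cam,u,v):
    i=ctrl.camera_info(cam);K=np.array(i["camera_matrix"]);T=np.array(i["world_from_camera"])
    d=np.linalg.solve(K,[u,v,1.]);d=T[:3,:3]@(d*[1,-1,-1]);return T[:3,3],d
def onz(cam,u,v,z):
    o,d=ray(cam,u,v);return (o+d*(z-o[2])/d[2])
def proj(cam,p):
    i=ctrl.camera_info(cam);K=np.array(i["camera_matrix"]);T=np.array(i["world_from_camera"])
    c=(np.linalg.inv(T)@np.r_[p,1])[:3]*[1,-1,-1];q=K@c;return q[:2]/q[2]
def save(cam,name,box=None,s=1):
    im=ctrl.get_image(cam)
    if box: im=im[box[1]:box[3],box[0]:box[2]]
    im=cv2.resize(im,None,fx=s,fy=s,interpolation=cv2.INTER_CUBIC)
    cv2.imwrite(f"pics/{name}.png",im[...,::-1])
E
python3 - <<'E'
from h import *
np.set_printoptions(precision=1,suppress=True)
print(ctrl.hold_point_z,ctrl.get_obs())
save("top","t0",s=1.5);save("side","s0",s=1.5)
for c in("top","side"):
    i=ctrl.camera_info(c);print(c,i)
    for n in("key","adjuster","ring","stop_pin","barrel","spacer","driver","bin_red"):
        print(n,[(np.round(r["rect"]),round(r["score"],2)) for r in ctrl.look_for(c,n)[:2]])
E
```

```text
18.700000000000003 {'t': 0.0, 'qpos': array([ 1.2,  0.4,  1.6,  0. ,  1.1, -0. ]), 'qvel': array([ 0., -0.,  0.,  0.,  0.,  0.]), 'joint_torque': array([  0. , -54.5, -27.4,   0.1,   0. ,  -0. ]), 'ee_pos': array([237.8, 577.4, 221.9]), 'orientation': array([-0.6, -3.1,  0. ]), 'ft_force': array([-0.2, -0.6, -0.7]), 'moment': array([-0.,  0.,  0.]), 'grasp_force': 0.0, 'width': 87.47699230002873}
top {'camera_matrix': array([[376.6,   0. , 256.1],
       [  0. , 376.6, 194.7],
       [  0. ,   0. ,   1. ]]), 'world_from_camera': array([[  0. ,   1. ,  -0.1, 437. ],
       [ -1. ,   0. ,   0. , 116.3],
       [  0. ,   0.1,   1. , 950.2],
       [  0. ,   0. ,   0. ,   1. ]])}
key [(array([197., 192., 228., 244.]), 0.67)]
adjuster [(array([309., 180., 372., 260.]), 0.84)]
ring [(array([337., 211., 360., 237.]), 0.74), (array([107., 216., 172., 240.]), 0.38)]
stop_pin []
barrel [(array([335., 210., 362., 241.]), 0.74)]
spacer [(array([274., 216., 288., 240.]), 0.64)]
driver [(array([107., 214., 178., 241.]), 0.58), (array([336., 210., 359., 238.]), 0.16)]
bin_red [(array([135., 148., 173., 187.]), 0.6)]
side {'camera_matrix': array([[379.7,   0. , 259.5],
       [  0. , 379.7, 195.2],
       [  0. ,   0. ,   1. ]]), 'world_from_camera': array([[   1. ,   -0. ,    0.1,  572.2],
       [   0.1,    0.5,   -0.9, -634.4],
       [   0. ,    0.9,    0.5,  523.4],
       [   0. ,    0. ,    0. ,    1. ]])}
key [(array([225., 200., 269., 212.]), 0.86), (array([279., 166., 309., 193.]), 0.43)]
adjuster [(array([183., 251., 291., 324.]), 0.8)]
ring [(array([208., 261., 238., 284.]), 0.84)]
stop_pin [(array([263., 251., 273., 298.]), 0.52)]
barrel [(array([203., 254., 237., 287.]), 0.72)]
spacer [(array([216., 233., 241., 254.]), 0.56)]
driver [(array([236., 159., 256., 192.]), 0.51)]
bin_red [(array([279., 165., 310., 191.]), 0.61)]
```

View pics/t0.png

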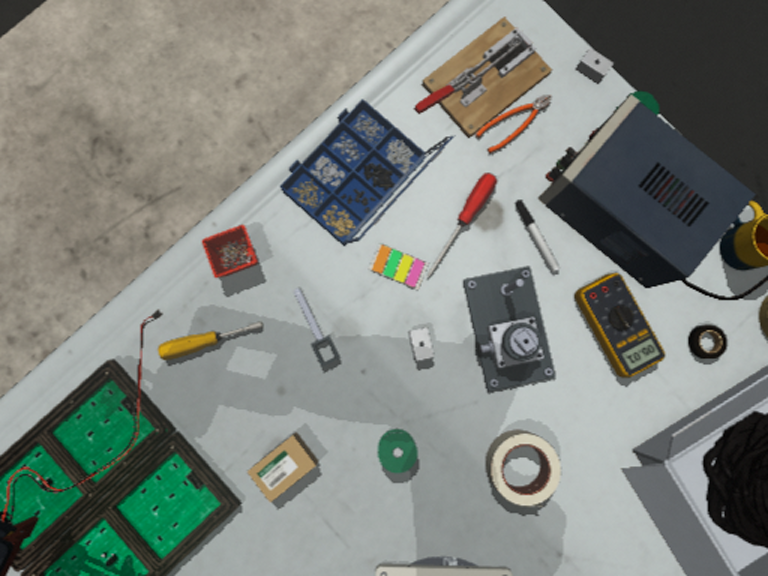

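View pics/s0.png

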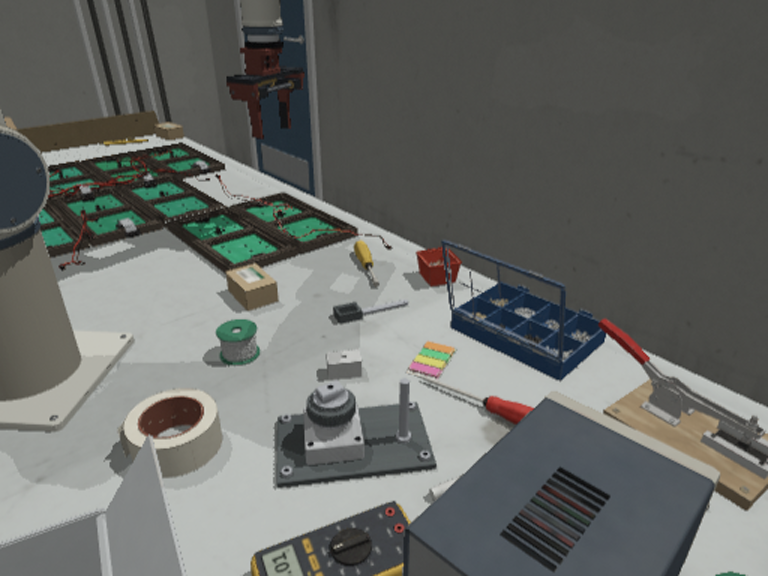

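The top view shows the key's head at about (325,350)/1.5 px with its arm up-left to (297,290)/1.5. The adjuster's barrel is at (522,342)/1.5 and the pin near (510,285)/1.5. I'll zoom in on both.

```bash
python3 - <<'E'
from h import *
im=ctrl.get_image("top")
a=cv2.resize(im[185:250,190:240],None,fx=8,fy=8,interpolation=cv2.INTER_CUBIC)[:520]
b=cv2.resize(im[185:250,325:375],None,fx=8,fy=8,interpolation=cv2.INTER_CUBIC)
cv2.imwrite("pics/c1.png",np.hstack([a,b])[...,::-1])
E
```

```text
(no output)
```

View pics/c1.png

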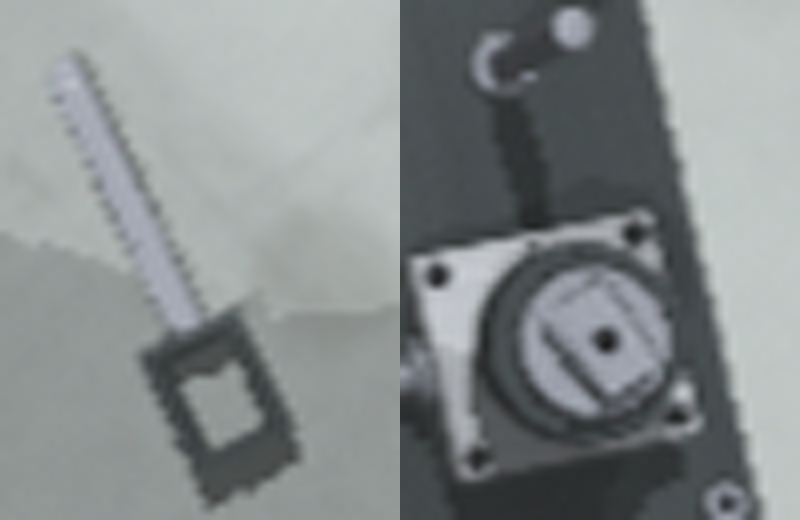

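The left crop shows the key: slot centre at about (220,403), arm end at (72,60). The right crop shows the barrel dot at about (605,340), the pin top at (572,27) and the flats running up-left to down-right, from (545,325) to (605,400).

```bash
python3 - <<'E'
from h import *
np.set_printoptions(precision=1,suppress=True)
def P(x,y,z,ox,oy=185): return onz("top",(x+.5)/8-.5+ox,(y+.5)/8-.5+oy,z)
L=lambda x,y,z:P(x,y,z,190); Rr=lambda x,y,z:P(x-400,y,z,325)
b=Rr(605,340,95.5);p=Rr(572,27,102);print("barrel",b,"pin",p,np.linalg.norm((p-b)[:2]),np.degrees(np.arctan2(*(p-b)[1::-1])))
q0,q1=Rr(605,400,83),Rr(545,325,83);print("flat",np.degrees(np.arctan2(*(q1-q0)[1::-1])))
q0,q1=Rr(665,352,95.5),Rr(615,278,95.5);print("flat2",np.degrees(np.arctan2(*(q1-q0)[1::-1])))
h=L(220,403,9);e=L(72,62,8);r=L(182,325,8);print("slot",h,"end",e,"root",r,np.linalg.norm((e-h)[:2]),np.degrees(np.arctan2(*(e-r)[1::-1])),np.degrees(np.arctan2(*(e-h)[1::-1])))
for c in[(145,358),(240,308),(300,455),(212,508)]: print("corner",L(*c,18))
# side view
for n,z in(("key",9),):
  print(onz("side",247,206,9))
print("proj barrel in side",proj("side",b),"pin",proj("side",p),"ring box c")
print(R.from_rotvec(ctrl.get_obs()["orientation"]).as_matrix())
E
```

```text
barrel [ 467.8 -108.7   95.5] pin [556.2 -97.5 102. ] 89.1303569238019 7.222910422270696
flat 39.589380338347844
flat2 34.70579561425216
slot [441.6 200.    9. ] end [546.7 250.9   8. ] root [465.4 212.9   8. ] 116.82180387837667 25.039978318625217 25.82923466077352
corner [454.6 222.8  18. ]
corner [470.8 194.2  18. ]
corner [426.4 174.1  18. ]
corner [409.5 200.3  18. ]
[484.5 213.5   9. ]
proj barrel in side [219.5 257.5] pin [269.7 253. ] ring box c
[[-0.9  0.4 -0. ]
 [ 0.4  0.9  0. ]
 [ 0.   0.  -1. ]]
```

```bash
cat >> h.py <<'E'
def go(x,y,z,head):
    """print shift/turn in tool axes to reach TCP xyz, tool-y heading (deg), pointing down"""
    o=ctrl.get_obs();M=R.from_rotvec(o["orientation"])
    h=np.radians(head);Y=np.array([np.cos(h),np.sin(h),0]);Z=np.array([0,0,-1.]);G=np.array([np.cross(Y,Z),Y,Z]).T
    t=M.inv().apply(np.array([x,y,z])-o["ee_pos"]);a=(M.inv()*R.from_matrix(G)).as_rotvec()
    yy=M.as_matrix()[:,1]
    print("t",round(o["t"],2),"pos",o["ee_pos"].round(1),"head",np.degrees(np.arctan2(yy[1],yy[0])).round(1),"w",round(o["width"],1),"F",o["ft_force"].round(1),"M",o["moment"].round(2),"q6",o["qpos"][5].round(2))
    print("shift",t.round(1),"turn",a.round(3))
E
python3 -c "
from h import *
go(442,200,120,-64.5)"
```

```text
t 0.95 pos [238.  577.9 222.7] head 67.6 w 87.9 F [-0.3  0.  -0.6] M [-0.   -0.02 -0.01] q6 -0.02
shift [-332.5 -271.7  102.7] turn [-0.    -0.     2.306]
```

```bash
python3 -m creep '[{"translation":[-20,-16,0],"angular":[0,0,0.15],"jaw":1},{"translation":[-55,-45,5],"angular":[0,0,0.32],"jaw":1},{"translation":[-95,-78,15],"angular":[0,0,0.5],"jaw":1},{"translation":[-135,-110,25],"angular":[0,0,0.68],"jaw":1},{"translation":[-175,-143,35],"angular":[0,0,0.86],"jaw":1},{"translation":[-215,-176,50],"angular":[0,0,1.04],"jaw":1},{"translation":[-255,-208,60],"angular":[0,0,1.2],"jaw":1},{"translation":[-290,-238,70],"angular":[0,0,1.36],"jaw":1}]'
python3 -c "
from h import *
go(442,200,100,-64.5)"
```

```text
t: 1.95
ee_pos: [416.4, 245.9, 152.6]
orientation: [2.418, 2.006, 0.001]
ft_force: [0.2, -0.0, -0.0]
width: 87.6
grasp_force: 0.0
t 1.95 pos [416.4 245.9 152.6] head -10.6 w 87.6 F [ 0.2 -0.  -0. ] M [-0.03  0.03  0.02] q6 0.69
shift [-40.4  33.6  52.6] turn [ 0.    -0.001  0.94 ]
```

```bash
python3 -m creep '[{"translation":[-8,6,8],"angular":[0,0,0.17],"jaw":1},{"translation":[-16,13,16],"angular":[0,0,0.34],"jaw":1},{"translation":[-24,20,26],"angular":[0,0,0.51],"jaw":1},{"translation":[-32,27,40],"angular":[0,0,0.68],"jaw":1},{"translation":[-40,33.5,55],"angular":[0,0,0.84],"jaw":1},{"translation":[-40.4,33.6,75],"angular":[0,0,0.94],"jaw":1},{"translation":[-40.4,33.6,95],"angular":[0,0,0.94],"jaw":1},{"translation":[-40.4,33.6,110],"angular":[0,0,0.94],"jaw":1}]'
python3 -c "
from h import *
go(442,200,3,-64.5)
im=[cv2.resize(ctrl.get_image(c)[b:b+60,a:a+60],None,fx=6.5,fy=6.5,interpolation=2) for c,a,b in(('top',190,185),('side',215,170))]
cv2.imwrite('pics/g1.png',np.hstack(im)[...,::-1])"
```

```text
t: 2.95
ee_pos: [441.4, 201.5, 42.0]
orientation: [3.062, 0.702, -0.0]
ft_force: [0.6, -0.5, 0.0]
width: 87.7
grasp_force: 0.0
t 2.95 pos [441.4 201.5  42. ] head -64.2 w 87.7 F [ 0.6 -0.5  0. ] M [-0.03  0.15  0.01] q6 1.52
shift [-0.1  1.6 39. ] turn [0.    0.    0.006]
```

View pics/g1.png

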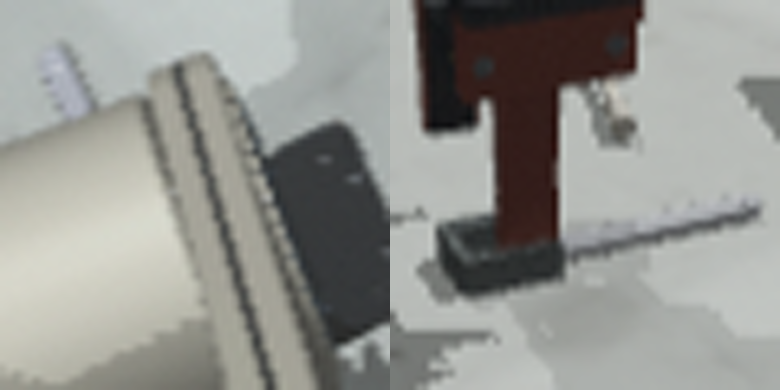

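The side crop shows the near finger (columns 495–560) in front of the key's head (438–565), with the arm running right. I'll check the head's corners in this view against the estimate before closing.

```bash
python3 -c "
from h import *
np.set_printoptions(precision=1,suppress=True)
a=np.radians(25.5)
def K(x,y,z):return np.array([442+x*np.cos(a)-y*np.sin(a),200.5+x*np.sin(a)+y*np.cos(a),z])
for n,c in(('head near-left bot',(-21,-16.5,0)),('near-left top',(-21,-16.5,18)),('near-right top',(21,-16.5,18)),('near-right bot',(21,-16.5,0)),('far-left top',(-21,16.5,18)),('arm end top',(116,0,8))):
  p=proj('side',K(*c));print(n,p,(p-[215,170]+.5)*6.5+[390,0])
o=ctrl.get_obs();M=R.from_rotvec(o['orientation']).as_matrix()
for s in(-10,10): p=proj('side',o['ee_pos']+M@[s,44,0]);print('tip',p,(p-[215,170]+.5)*6.5+[390,0])
"
```

```text
head near-left bot [224.5 215.6] [454.7 299.7]
near-left top [224.2 209.6] [452.9 260.7]
near-right top [239.9 206.5] [555.  240.7]
near-right bot [240.  212.5] [555.9 279.3]
far-left top [220.5 203.4] [428.8 220.2]
arm end top [271.3 200.2] [759.3 199.6]
tip [230.9 205.9] [496.9 236.7]
tip [238.7 204.4] [547.  226.9]
```

```bash
python3 -m creep '[{"translation":[0,1.5,20],"angular":[0,0,0],"jaw":1},{"translation":[0,1.5,32],"angular":[0,0,0],"jaw":0.8},{"translation":[0,1.5,39],"angular":[0,0,0],"jaw":0.6},{"translation":[0,1.5,39],"angular":[0,0,0],"jaw":0.45},{"translation":[0,1.5,39],"angular":[0,0,0],"jaw":0.2},{"translation":[0,1.5,39],"angular":[0,0,0],"jaw":0.1},{"translation":[0,1.5,39],"angular":[0,0,0],"jaw":0},{"translation":[0,1.5,39],"angular":[0,0,0],"jaw":0}]'
python3 -c "
from h import *
go(442,200,150,-64.5)"
```

```text
t: 4.05
ee_pos: [442.2, 200.3, 4.0]
orientation: [-3.062, -0.702, -0.001]
ft_force: [-0.1, -0.0, 4.3]
width: 32.7
grasp_force: 29.6
t 4.05 pos [442.2 200.3   4. ] head -64.2 w 32.7 F [-0.1 -0.   4.3] M [-0.06  0.28 -0.09] q6 1.52
shift [  -0.3    0.2 -146. ] turn [-0.    -0.001  0.006]
```

```bash
python3 -m creep '[{"translation":[0,0,-10],"angular":[0,0,0],"jaw":0},{"translation":[0,0,-30],"angular":[0,0,0],"jaw":0},{"translation":[0,0,-60],"angular":[0,0,0],"jaw":0},{"translation":[0,0,-95],"angular":[0,0,0],"jaw":0},{"translation":[0,0,-125],"angular":[0,0,0],"jaw":0},{"translation":[0,0,-140],"angular":[0,0,0],"jaw":0},{"translation":[0,0,-146],"angular":[0,0,0],"jaw":0},{"translation":[0,0,-146],"angular":[0,0,0],"jaw":0}]'
python3 -c "
from h import *
go(468,-109,130,-53)"
```

```text
t: 5.05
ee_pos: [441.7, 200.1, 149.3]
orientation: [3.062, 0.702, -0.001]
ft_force: [-0.8, -0.3, -1.4]
width: 33.0
grasp_force: 29.6
t 5.05 pos [441.7 200.1 149.3] head -64.2 w 33.0 F [-0.8 -0.3 -1.4] M [-0.01  0.16  0.06] q6 1.52
shift [-111.   289.7   19.4] turn [-0.     0.001 -0.195]
```

```bash
python3 -m creep '[{"translation":[-7,18,0],"angular":[0,0,-0.02],"jaw":0},{"translation":[-22,58,0],"angular":[0,0,-0.05],"jaw":0},{"translation":[-44,114,0],"angular":[0,0,-0.08],"jaw":0},{"translation":[-66,172,0],"angular":[0,0,-0.11],"jaw":0},{"translation":[-86,225,5],"angular":[0,0,-0.14],"jaw":0},{"translation":[-102,266,12],"angular":[0,0,-0.17],"jaw":0},{"translation":[-111,289.7,19],"angular":[0,0,-0.195],"jaw":0},{"translation":[-111,289.7,19.4],"angular":[0,0,-0.195],"jaw":0}]'
python3 - <<'E'
from h import *
go(468,-109,130,-53)
im=[cv2.resize(ctrl.get_image(c)[b:b+65,a:a+65],None,fx=6,fy=6,interpolation=2) for c,a,b in(('top',320,170),('side',190,225))]
cv2.imwrite('pics/b1.png',np.hstack(im)[...,::-1])
a=np.radians(37);k=np.array([468,-109,125.5])
for x,y,z in((21,-16.5,0),(-21,-16.5,0),(116,0,8),(116,0,0)):
  p=proj('side',k+[x*np.cos(a)-y*np.sin(a),x*np.sin(a)+y*np.cos(a),z]);print((p-[190,225]+.5)*6+[390,0])
for z,r in((95.5,0),(83,0)): 
  p=proj('side',[468,-109,z]);print('ax',(p-[190,225]+.5)*6+[390,0])
E
```

```text
t: 6.05
ee_pos: [467.4, -110.1, 128.7]
orientation: [-2.979, -0.992, 0.004]
ft_force: [-0.4, 1.2, -1.9]
width: 32.9
grasp_force: 29.6
t 6.05 pos [ 467.4 -110.1  128.7] head -53.2 w 32.9 F [-0.4  1.2 -1.9] M [-0.04  0.14 -0.01] q6 0.67
shift [ 1.1 -0.5 -1.3] turn [-0.002  0.002 -0.003]
[657.52290681 122.1228303 ]
[526.65035801 171.20997424]
[895.86379776 -25.16286321]
[895.22295683  -3.75938262]
ax [570.58363693 198.67270615]
ax [572.47878433 231.78707517]
```

View pics/b1.png

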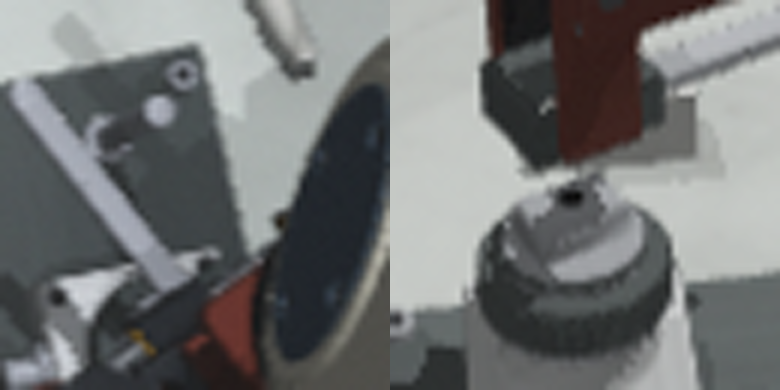

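Side crop: the tenon dot at (570,197) matches the predicted (570.6,198.7), so the barrel position holds, and the key's head lower corners agree to within about 1 mm. I'll refine the angle of the flats by fitting an outline to both pictures.

```bash
python3 - <<'E'
from h import *
from scipy.ndimage import map_coordinates as mc
def load(f,x0):
    g=cv2.cvtColor(cv2.imread(f),cv2.COLOR_BGR2GRAY)[:,x0:].astype(float)
    g=cv2.GaussianBlur(g,(0,0),3);return np.hypot(cv2.Sobel(g,5,1,0),cv2.Sobel(g,5,0,1))
ims=[("top",load("pics/c1.png",400),8,(325,185)),("side",load("pics/b1.png",390),6,(190,225))]
def score(cam,G,s,o,th,dx,dy):
    c,n=np.cos(th),np.sin(th);v=0
    for a,b,z in((15,10,92),(13,8,95.5)):
        P=[(a,b),(-a,b),(-a,-b),(a,-b),(a,b)]
        q=[(proj(cam,[468+x*c-y*n,-109+x*n+y*c,z])-o+.5)*s-.5+[dx,dy] for x,y in P]
        pts=np.vstack([np.linspace(q[i],q[i+1],25) for i in range(4)])
        v+=mc(G,[pts[:,1],pts[:,0]],order=1).mean()
    return v
ths=np.radians(np.arange(18,64,2))
for cam,G,s,o in ims:
    r=[]
    for th in ths:
        r.append(max((score(cam,G,s,o,th,dx,dy),dx,dy) for dx in range(-8,9,4) for dy in range(-8,9,4)))
    print(cam,[(int(np.degrees(t)+.5),int(x[0]),x[1],x[2]) for t,x in zip(ths,r)])
E
```

```text
Traceback (most recent call last):
cv2.error: OpenCV(4.12.0) /io/opencv/modules/imgproc/src/filter.simd.hpp:3096: error: (-213:The function/feature is not implemented) Unsupported combination of buffer format (=6), and destination format (=5) in function 'getLinearColumnFilter'
```

```bash
python3 - <<'E'
from h import *
from scipy.ndimage import map_coordinates as mc
def load(f,x0):
    g=cv2.cvtColor(cv2.imread(f),cv2.COLOR_BGR2GRAY)[:,x0:].astype(float)
    g=cv2.GaussianBlur(g,(0,0),3);return np.hypot(cv2.Sobel(g,6,1,0),cv2.Sobel(g,6,0,1))
ims=[("top",load("pics/c1.png",400),8,(325,185)),("side",load("pics/b1.png",390),6,(190,225))]
def score(cam,G,s,o,th,dx,dy):
    c,n=np.cos(th),np.sin(th);v=0
    for a,b,z in((15,10,92),(13,8,95.5),(15,10,83)):
        P=[(a,b),(-a,b),(-a,-b),(a,-b),(a,b)]
        q=[(proj(cam,[468+x*c-y*n,-109+x*n+y*c,z])-o+.5)*s-.5+[dx,dy] for x,y in P]
        pts=np.vstack([np.linspace(q[i],q[i+1],25) for i in range(4)])
        v+=mc(G,[pts[:,1],pts[:,0]],order=1).mean()
    return v
ths=np.radians(np.arange(18,64,2))
for cam,G,s,o in ims:
    r=[]
    for th in ths:
        r.append(max((score(cam,G,s,o,th,dx,dy),dx,dy) for dx in range(-8,9,4) for dy in range(-8,9,4)))
    print(cam,[(int(np.degrees(t)+.5),int(x[0]),x[1],x[2]) for t,x in zip(ths,r)])
E
```

```text
Traceback (most recent call last):
  File "h.py", line 10, in proj
    i=ctrl.camera_info(cam);K=np.array(i["camera_matrix"]);T=np.array(i["world_from_camera"])
ValueError: time passes only in moves, steps and waits
```

```bash
sed -i 's/^def ray/from functools import lru_cache\ninfo=lru_cache(ctrl.camera_info)\ndef ray/; s/i=ctrl.camera_info(cam)/i=info(cam)/' h.py; python3 - <<'E'
from h import *
from scipy.ndimage import map_coordinates as mc
def load(f,x0):
    g=cv2.cvtColor(cv2.imread(f),cv2.COLOR_BGR2GRAY)[:,x0:].astype(float)
    g=cv2.GaussianBlur(g,(0,0),3);return np.hypot(cv2.Sobel(g,6,1,0),cv2.Sobel(g,6,0,1))
ims=[("top",load("pics/c1.png",400),8,(325,185)),("side",load("pics/b1.png",390),6,(190,225))]
def score(cam,G,s,o,th,dx,dy):
    c,n=np.cos(th),np.sin(th);v=0
    for a,b,z in((15,10,92),(13,8,95.5),(15,10,83)):
        P=[(a,b),(-a,b),(-a,-b),(a,-b),(a,b)]
        q=[(proj(cam,[468+x*c-y*n,-109+x*n+y*c,z])-o+.5)*s-.5+[dx,dy] for x,y in P]
        pts=np.vstack([np.linspace(q[i],q[i+1],25) for i in range(4)])
        v+=mc(G,[pts[:,1],pts[:,0]],order=1).mean()
    return v
ths=np.radians(np.arange(18,64,2))
for cam,G,s,o in ims:
    r=[]
    for th in ths:
        r.append(max((score(cam,G,s,o,th,dx,dy),dx,dy) for dx in range(-8,9,4) for dy in range(-8,9,4)))
    print(cam,[(int(np.degrees(t)+.5),int(x[0]),x[1],x[2]) for t,x in zip(ths,r)])
E
```

```text
top [(18, 75, -8, 4), (20, 76, -8, 4), (22, 76, -8, 4), (24, 76, -8, 4), (26, 77, -8, 4), (28, 76, -8, 4), (30, 76, -8, 4), (32, 77, -4, 4), (34, 77, -4, 4), (36, 78, -8, 4), (38, 79, -8, 4), (40, 79, -8, 4), (42, 78, -8, 4), (44, 77, -8, 8), (46, 75, -8, 8), (48, 73, -8, 8), (50, 72, -8, 8), (52, 71, -8, 8), (54, 70, -8, 8), (56, 69, -8, 8), (58, 68, -8, 8), (60, 67, -8, 8), (62, 66, -8, 8)]
side [(18, 82, -8, -8), (20, 81, -8, -8), (22, 81, -8, 0), (24, 80, -8, 0), (26, 81, -8, 4), (28, 82, 0, 0), (30, 83, 0, 0), (32, 85, 0, 0), (34, 86, 0, 0), (36, 87, 0, 0), (38, 87, 0, 0), (40, 87, 0, 0), (42, 87, 0, 0), (44, 86, -4, -4), (46, 87, -4, -4), (48, 88, -4, -4), (50, 88, -4, -4), (52, 90, -8, -4), (54, 91, -8, -4), (56, 93, -8, -4), (58, 95, -8, -8), (60, 97, -8, -8), (62, 98, -8, -8)]
```

```bash
python3 -c "
from h import *
go(468,-109,100,-52)"
python3 -m creep '[{"translation":[1,-0.5,5],"angular":[0,0,-0.02],"jaw":0},{"translation":[1,-0.5,12],"angular":[0,0,-0.02],"jaw":0},{"translation":[1,-0.5,20],"angular":[0,0,-0.02],"jaw":0},{"translation":[1,-0.5,25],"angular":[0,0,-0.02],"jaw":0},{"translation":[1,-0.5,27],"angular":[0,0,-0.02],"jaw":0},{"translation":[1,-0.5,28],"angular":[0,0,-0.02],"jaw":0},{"translation":[1,-0.5,29],"angular":[0,0,-0.02],"jaw":0},{"translation":[1,-0.5,29],"angular":[0,0,-0.02],"jaw":0}]'
python3 -c "
from h import *
go(468,-109,97,-52)"
```

```text
t 6.15 pos [ 467.5 -108.5  129.4] head -53.1 w 33.1 F [ 0.3  0.  -1.6] M [-0.04  0.16 -0.05] q6 0.67
shift [ 0.1  0.8 29.4] turn [-0.002  0.001 -0.019]
t: 7.15
ee_pos: [468.9, -107.9, 101.4]
orientation: [2.969, 1.026, 0.0]
ft_force: [0.8, 0.6, -0.1]
width: 33.1
grasp_force: 29.6
t 7.15 pos [ 468.9 -107.9  101.4] head -51.9 w 33.1 F [ 0.8  0.6 -0.1] M [-0.06  0.08 -0.02] q6 0.65
shift [-1.3  0.3  4.4] turn [ 0.    -0.     0.002]
```

```bash
python3 -m creep '[{"translation":[-1.2,0.3,0],"angular":[0,0,0],"jaw":0},{"translation":[-1.2,0.3,1],"angular":[0,0,0],"jaw":0},{"translation":[-1.2,0.3,2],"angular":[0,0,0],"jaw":0},{"translation":[-1.2,0.3,3],"angular":[0,0,0],"jaw":0},{"translation":[-1.2,0.3,4],"angular":[0,0,0],"jaw":0},{"translation":[-1.2,0.3,5],"angular":[0,0,0],"jaw":0},{"translation":[-1.2,0.3,5],"angular":[0,0,0],"jaw":0},{"translation":[-1.2,0.3,5],"angular":[0,0,0],"jaw":0}]'
python3 -c "
from h import *
go(468,-109,94,-52)"
```

```text
t: 8.15
ee_pos: [467.6, -109.1, 96.7]
orientation: [2.969, 1.027, -0.001]
ft_force: [-4.5, -2.6, 7.6]
width: 32.7
grasp_force: 29.9
t 8.15 pos [ 467.6 -109.1   96.7] head -51.8 w 32.7 F [-4.5 -2.6  7.6] M [-0.54  0.95 -0.04] q6 0.65
shift [0.4 0.2 2.7] turn [-0.     0.001  0.003]
```

```bash
python3 -m creep '[{"translation":[-0.8,0,-1],"angular":[0,0,0],"jaw":0},{"translation":[-1.6,0,-1],"angular":[0,0,0],"jaw":0},{"translation":[-1.6,0,0],"angular":[0,0,0],"jaw":0},{"translation":[-1.6,0,1],"angular":[0,0,0],"jaw":0},{"translation":[-1.6,0,1.5],"angular":[0,0,0],"jaw":0},{"translation":[-1.6,0,2],"angular":[0,0,0],"jaw":0},{"translation":[-1.6,0,2],"angular":[0,0,0],"jaw":0},{"translation":[-1.6,0,2],"angular":[0,0,0],"jaw":0}]'
python3 -c "
from h import *
go(468,-109,94,-52)"
```

```text
t: 9.15
ee_pos: [465.9, -109.4, 93.9]
orientation: [-2.968, -1.026, 0.002]
ft_force: [-4.0, 4.0, 0.5]
width: 32.8
grasp_force: 29.9
t 9.15 pos [ 465.9 -109.4   93.9] head -51.9 w 32.8 F [-4.   4.   0.5] M [ 0.75  0.77 -0.1 ] q6 0.65
shift [ 1.9  1.  -0.2] turn [-0.002  0.001  0.002]
```

```bash
python3 -m creep '[{"translation":[0,-0.8,0],"angular":[0,0,0],"jaw":0},{"translation":[0,-0.8,1],"angular":[0,0,0],"jaw":0},{"translation":[0,-0.8,2],"angular":[0,0,0],"jaw":0},{"translation":[0,-0.8,3],"angular":[0,0,0],"jaw":0},{"translation":[0,-0.8,4],"angular":[0,0,0],"jaw":0},{"translation":[0,-0.8,5],"angular":[0,0,0],"jaw":0},{"translation":[0,-0.8,5],"angular":[0,0,0],"jaw":0},{"translation":[0,-0.8,5],"angular":[0,0,0],"jaw":0}]'
python3 -c "
from h import *
go(468,-109,87,-52)"
```

```text
t: 10.15
ee_pos: [465.8, -109.2, 89.1]
orientation: [-2.969, -1.026, 0.001]
ft_force: [-4.6, 1.6, 0.9]
width: 32.9
grasp_force: 29.9
t 10.15 pos [ 465.8 -109.2   89.1] head -51.9 w 32.9 F [-4.6  1.6  0.9] M [ 0.18  1.12 -0.08] q6 0.65
shift [1.8 1.2 2.1] turn [-0.001  0.001  0.003]
```

```bash
python3 -m creep '[{"translation":[-0.6,-0.3,0],"angular":[0,0,0],"jaw":0},{"translation":[-0.6,-0.3,0.6],"angular":[0,0,0],"jaw":0},{"translation":[-0.6,-0.3,1.2],"angular":[0,0,0],"jaw":0},{"translation":[-0.6,-0.3,1.7],"angular":[0,0,0],"jaw":0},{"translation":[-0.6,-0.3,2.1],"angular":[0,0,0],"jaw":0},{"translation":[-0.6,-0.3,2.5],"angular":[0,0,0],"jaw":0},{"translation":[-0.6,-0.3,2.5],"angular":[0,0,0],"jaw":0},{"translation":[-0.6,-0.3,2.5],"angular":[0,0,0],"jaw":0}]'
python3 -c "
from h import *
go(465.5,-109,87,-52)"
```

```text
t: 11.15
ee_pos: [465.7, -109.3, 87.0]
orientation: [-2.969, -1.027, -0.0]
ft_force: [-4.1, 3.8, 4.9]
width: 32.4
grasp_force: 29.9
t 11.15 pos [ 465.7 -109.3   87. ] head -51.9 w 32.4 F [-4.1  3.8  4.9] M [ 0.61  0.91 -0.09] q6 0.65
shift [ 0.1 -0.3  0. ] turn [ 0.    -0.     0.003]
```

```bash
python3 -m creep '[{"translation":[-0.2,-0.4,0],"angular":[0,0,0.04],"jaw":0},{"translation":[-0.2,-0.4,0],"angular":[0,0,0.08],"jaw":0},{"translation":[-0.2,-0.5,0],"angular":[0,0,0.12],"jaw":0},{"translation":[-0.2,-0.5,0],"angular":[0,0,0.16],"jaw":0},{"translation":[-0.2,-0.5,0],"angular":[0,0,0.20],"jaw":0},{"translation":[-0.2,-0.6,0],"angular":[0,0,0.24],"jaw":0},{"translation":[-0.2,-0.6,0],"angular":[0,0,0.27],"jaw":0},{"translation":[-0.2,-0.6,0],"angular":[0,0,0.3],"jaw":0}]'
python3 - <<'E'
from h import *
go(465.5,-109,87,-75)
im=[cv2.resize(ctrl.get_image(c)[b:b+65,a:a+65],None,fx=6,fy=6,interpolation=2) for c,a,b in(('top',320,170),('side',205,225))]
cv2.imwrite('pics/b2.png',np.hstack(im)[...,::-1])
E
```

```text
t: 12.15
ee_pos: [465.0, -108.7, 87.0]
orientation: [-3.089, -0.571, 0.0]
ft_force: [-4.8, 7.1, 5.1]
width: 32.8
grasp_force: 30.0
t 12.15 pos [ 465.  -108.7   87. ] head -69.1 w 32.8 F [-4.8  7.1  5.1] M [1.09 0.82 0.28] q6 0.95
shift [ 0.3  0.5 -0. ] turn [-0.     0.     0.104]
```

View pics/b2.png

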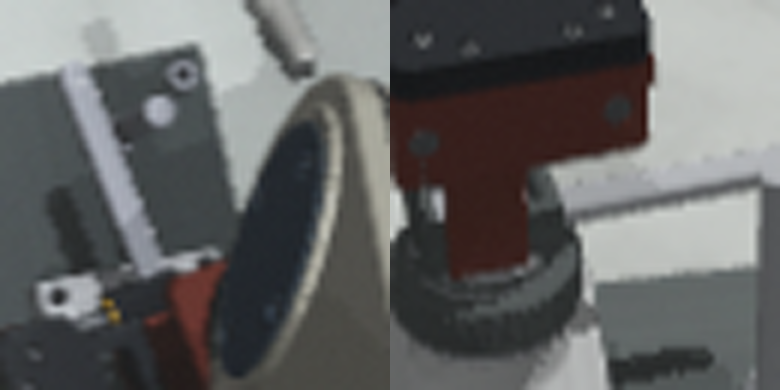

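Top crop: the arm runs from (150,270) to (75,65) with the pin at (160,112), so roughly 0.1 rad remains before contact. From here I'll go slowly and watch the moment.

```bash
python3 -m creep '[{"translation":[-0.1,-0.4,0],"angular":[0,0,0.01],"jaw":0},{"translation":[-0.2,-0.8,0],"angular":[0,0,0.02],"jaw":0},{"translation":[-0.2,-0.8,0],"angular":[0,0,0.03],"jaw":0},{"translation":[-0.2,-0.8,0],"angular":[0,0,0.04],"jaw":0},{"translation":[-0.2,-0.8,0],"angular":[0,0,0.05],"jaw":0},{"translation":[-0.2,-0.8,0],"angular":[0,0,0.06],"jaw":0},{"translation":[-0.2,-0.8,0],"angular":[0,0,0.07],"jaw":0},{"translation":[-0.2,-0.8,0],"angular":[0,0,0.07],"jaw":0}]'
python3 - <<'E'
from h import *
go(465.5,-109,87,-75)
E
```

```text
t: 13.25
ee_pos: [465.0, -108.4, 86.9]
orientation: [3.107, 0.462, 0.001]
ft_force: [-3.2, 1.6, 5.0]
width: 33.1
grasp_force: 30.0
t 13.25 pos [ 465.  -108.4   86.9] head -73.1 w 33.1 F [-3.2  1.6  5. ] M [0.29 0.52 0.29] q6 1.02
shift [ 0.3  0.7 -0.1] turn [ 0.    -0.001  0.034]
```

```bash
python3 -m creep '[{"translation":[0,0,0],"angular":[0,0,0.005],"jaw":0},{"translation":[0,0,0],"angular":[0,0,0.01],"jaw":0},{"translation":[0,0,0],"angular":[0,0,0.015],"jaw":0},{"translation":[0,0,0],"angular":[0,0,0.02],"jaw":0},{"translation":[0,0,0],"angular":[0,0,0.025],"jaw":0},{"translation":[0,0,0],"angular":[0,0,0.03],"jaw":0},{"translation":[0,0,0],"angular":[0,0,0.03],"jaw":0},{"translation":[0,0,0],"angular":[0,0,0.03],"jaw":0}]'
python3 - <<'E'
from h import *
go(465.5,-109,87,-75)
E
```

```text
t: 14.25
ee_pos: [464.9, -108.4, 86.9]
orientation: [3.114, 0.416, 0.001]
ft_force: [-3.0, 2.1, 5.9]
width: 32.8
grasp_force: 30.0
t 14.25 pos [ 464.9 -108.4   86.9] head -74.8 w 32.8 F [-3.   2.1  5.9] M [0.38 0.55 0.29] q6 1.05
shift [ 0.4  0.8 -0.1] turn [ 0.    -0.001  0.004]
```

No contact yet (moment 0.29 N m, just the barrel's friction). I'll continue in small steps.

```bash
python3 -m creep '[{"translation":[0,0,0],"angular":[0,0,0.005],"jaw":0},{"translation":[0,0,0],"angular":[0,0,0.01],"jaw":0},{"translation":[0,0,0],"angular":[0,0,0.015],"jaw":0},{"translation":[0,0,0],"angular":[0,0,0.02],"jaw":0},{"translation":[0,0,0],"angular":[0,0,0.025],"jaw":0},{"translation":[0,0,0],"angular":[0,0,0.03],"jaw":0},{"translation":[0,0,0],"angular":[0,0,0.03],"jaw":0},{"translation":[0,0,0],"angular":[0,0,0.03],"jaw":0}]'
python3 - <<'E'
from h import *
go(465.5,-109,87,-75)
E
```

```text
t: 15.25
ee_pos: [464.9, -108.3, 86.9]
orientation: [3.119, 0.371, 0.001]
ft_force: [-3.3, 2.8, 5.9]
width: 32.9
grasp_force: 30.2
t 15.25 pos [ 464.9 -108.3   86.9] head -76.4 w 32.9 F [-3.3  2.8  5.9] M [0.6  0.53 0.65] q6 1.08
shift [ 0.4  0.9 -0.1] turn [ 0.    -0.    -0.025]
```

```bash
python3 -m creep '[{"translation":[0,0,0],"angular":[0,0,0],"jaw":0.4},{"translation":[0,0,0],"angular":[0,0,0],"jaw":0.5},{"translation":[0,0,0],"angular":[0,0,0],"jaw":0.7},{"translation":[0,0,0],"angular":[0,0,0],"jaw":1},{"translation":[0,0,0],"angular":[0,0,0],"jaw":1},{"translation":[0,0,0],"angular":[0,0,0],"jaw":1},{"translation":[0,0,0],"angular":[0,0,0],"jaw":1},{"translation":[0,0,0],"angular":[0,0,0],"jaw":1}]'
python3 - <<'E'
from h import *
go(467.5,-108.3,87,-36)
E
```

```text
t: 16.25
ee_pos: [464.6, -108.3, 86.8]
orientation: [3.12, 0.37, 0.0]
ft_force: [0.4, -0.4, 0.7]
width: 87.8
grasp_force: 0.0
t 16.25 pos [ 464.6 -108.3   86.8] head -76.5 w 87.8 F [ 0.4 -0.4  0.7] M [-0.02  0.16 -0.02] q6 1.08
shift [ 2.8  0.6 -0.2] turn [ 0.    -0.    -0.707]
```

```bash
python3 -m creep '[{"translation":[1,0.2,0],"angular":[0,0,-0.15],"jaw":1},{"translation":[2,0.4,0],"angular":[0,0,-0.32],"jaw":1},{"translation":[2.8,0.6,0],"angular":[0,0,-0.5],"jaw":1},{"translation":[2.8,0.6,5],"angular":[0,0,-0.65],"jaw":1},{"translation":[2.8,0.6,12],"angular":[0,0,-0.7],"jaw":1},{"translation":[2.8,0.6,22],"angular":[0,0,-0.7],"jaw":1},{"translation":[2.8,0.6,32],"angular":[0,0,-0.7],"jaw":1},{"translation":[2.8,0.6,38],"angular":[0,0,-0.7],"jaw":1}]'
python3 - <<'E'
from h import *
go(467.5,-108.3,49,-36)
E
```

```text
t: 17.25
ee_pos: [467.1, -108.2, 48.0]
orientation: [-2.804, -1.416, 0.001]
ft_force: [0.1, -0.1, 0.5]
width: 87.8
grasp_force: 0.0
t 17.25 pos [ 467.1 -108.2   48. ] head -36.4 w 87.8 F [ 0.1 -0.1  0.5] M [-0.05  0.16 -0.01] q6 0.38
shift [ 0.1  0.4 -1. ] turn [-0.001  0.    -0.007]
```

```bash
python3 -m creep '[{"translation":[0,0,0],"angular":[0,0,0],"jaw":0.8},{"translation":[0,0,0],"angular":[0,0,0],"jaw":0.75},{"translation":[0,0,0],"angular":[0,0,0],"jaw":0.7},{"translation":[0,0,0],"angular":[0,0,0],"jaw":0.66},{"translation":[0,0,0],"angular":[0,0,0],"jaw":0.5},{"translation":[0,0,0],"angular":[0,0,0],"jaw":0.3},{"translation":[0,0,0],"angular":[0,0,0],"jaw":0},{"translation":[0,0,0],"angular":[0,0,0],"jaw":0}]'
python3 - <<'E'
from h import *
go(467.5,-108.3,48,-36)
o=ctrl.get_obs();print(R.from_rotvec(o["orientation"]).inv().apply(o["ft_force"]).round(1))
save("side","r1",(200,230,290,300),6)
E
```

```text
t: 18.25
ee_pos: [466.9, -108.1, 48.3]
orientation: [-2.803, -1.417, 0.001]
ft_force: [2.1, -1.4, -25.4]
width: 80.3
grasp_force: 30.0
t 18.25 pos [ 466.9 -108.1   48.3] head -36.4 w 80.3 F [  2.1  -1.4 -25.4] M [-0.29 -0.27 -0.22] q6 0.38
shift [0.2 0.6 0.3] turn [-0.001  0.    -0.007]
[ 0.1  2.6 25.4]
```

View pics/r1.png

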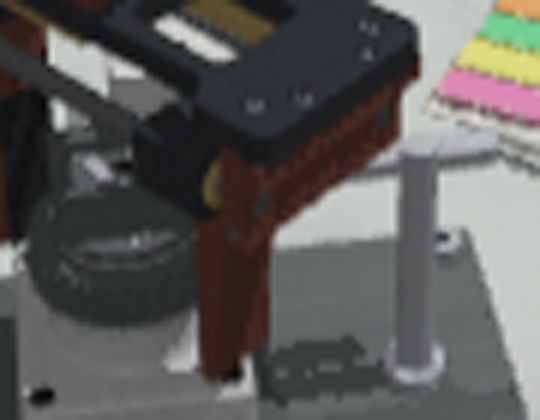

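The side crop shows the jaw stopped at 80 mm, with the finger at columns 200–270 clear of the ring and a dark block near (180,160). I'll compare with projections to see what blocks it.

```bash
python3 - <<'E'
from h import *
np.set_printoptions(precision=0,suppress=True)
q=lambda p:(proj("side",p)-[200,230]+.5)*6
o=ctrl.get_obs();M=R.from_rotvec(o["orientation"]).as_matrix();c=o["ee_pos"]
for s in(1,-1):
  for x in(-10,10): print("tip",s,x,q(c+M@[x,s*40,0]),"top",q(c+M@[x,s*40,-80]))
for h in(13.6,):
  a=np.radians(h)
  for x,y,z in((21,-16.5,83),(21,16.5,83),(-21,-16.5,83),(21,-16.5,101),(21,16.5,101),(-21,-16.5,101),(-21,16.5,101),(116,-6,83)): print("key",x,y,z,q([467.5+x*np.cos(a)-y*np.sin(a),-108.3+x*np.sin(a)+y*np.cos(a),z]))
print("shoulder",q([467.5,-108.3,83]),"ringtop",q([467.5,-108.3,76]))
E
```

```text
tip 1 -10 [196. 367.] top [188. 151.]
tip 1 10 [243. 331.] top [238. 117.]
tip -1 -10 [ 12. 248.] top [-7. 39.]
tip -1 10 [ 59. 217.] top [43. 10.]
key 21 -16.5 83 [197. 229.]
key 21 16.5 83 [186. 159.]
key -21 -16.5 83 [ 53. 244.]
key 21 -16.5 101 [195. 180.]
key 21 16.5 101 [184. 111.]
key -21 -16.5 101 [ 50. 195.]
key -21 16.5 101 [ 44. 125.]
key 116 -6 83 [505. 173.]
shoulder [121. 200.] ringtop [122. 218.]
```

```bash
python3 - <<'E'
from h import *
im=[cv2.resize(ctrl.get_image(c)[b:b+h,a:a+w],(400,480),interpolation=2) for c,a,b,w,h in(('top',300,160,75,90),('side',175,215,75,90))]
cv2.imwrite('pics/r2.png',np.hstack(im)[...,::-1])
E
```

```text
(no output)
```

View pics/r2.png

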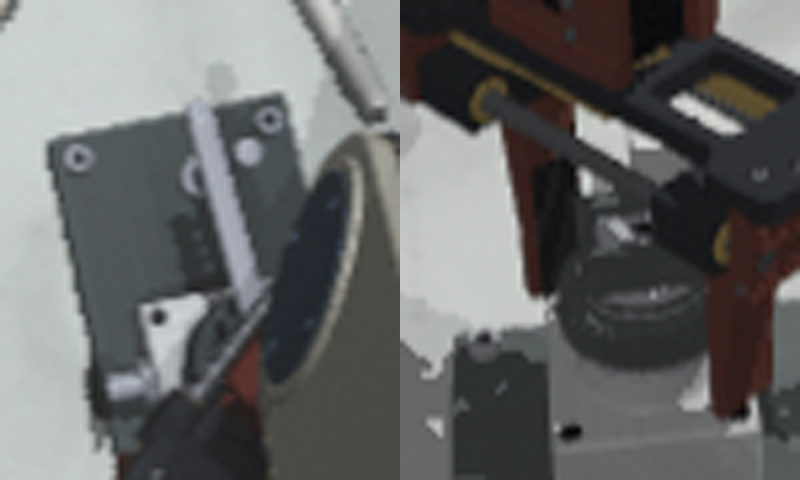

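```bash
python3 -m creep '[{"translation":[0,0,0],"angular":[0,0,0],"jaw":0.95},{"translation":[0,0,0],"angular":[0,0,0],"jaw":1},{"translation":[0,0,-2],"angular":[0,0,0],"jaw":1},{"translation":[0,0,-5],"angular":[0,0,0],"jaw":1},{"translation":[0,0,-8],"angular":[0,0,0],"jaw":1},{"translation":[0,0,-8],"angular":[0,0,0],"jaw":0.9},{"translation":[0,0,-8],"angular":[0,0,0],"jaw":0.85},{"translation":[0,0,-8],"angular":[0,0,0],"jaw":0.8}]'
python3 - <<'E'
from h import *
go(467.5,-108.3,56,-36)
E
```

```text
t: 19.4
ee_pos: [467.4, -108.3, 56.7]
orientation: [-2.804, -1.417, 0.0]
ft_force: [-0.3, -0.1, 0.9]
width: 71.1
grasp_force: 0.0
t 19.4 pos [ 467.4 -108.3   56.7] head -36.4 w 71.1 F [-0.3 -0.1  0.9] M [-0.1   0.13  0.06] q6 0.38
shift [0.  0.1 0.7] turn [-0.     0.    -0.007]
```

```bash
python3 -m creep '[{"translation":[0,0,0],"angular":[0,0,0],"jaw":0.7},{"translation":[0,0,0.5],"angular":[0,0,0],"jaw":0.66},{"translation":[0,0,1],"angular":[0,0,0],"jaw":0.6},{"translation":[0,0,1],"angular":[0,0,0],"jaw":0.3},{"translation":[0,0,1],"angular":[0,0,0],"jaw":0},{"translation":[0,0,1],"angular":[0,0,0],"jaw":0},{"translation":[0,0,1],"angular":[0,0,0],"jaw":0},{"translation":[0,0,1],"angular":[0,0,0],"jaw":0}]'
python3 - <<'E'
from h import *
go(467.5,-108.3,56,-36)
o=ctrl.get_obs();print(o["grasp_force"],R.from_rotvec(o["orientation"]).inv().apply(o["ft_force"]).round(1))
E
```

```text
t: 20.4
ee_pos: [467.2, -108.0, 56.3]
orientation: [-2.804, -1.416, 0.0]
ft_force: [-2.5, 1.0, 10.0]
width: 56.8
grasp_force: 31.2
t 20.4 pos [ 467.2 -108.    56.3] head -36.4 w 56.8 F [-2.5  1.  10. ] M [ 0.18  0.58 -0.07] q6 0.38
shift [-0.1  0.4  0.3] turn [-0.001 -0.    -0.007]
31.20347094722092 [ -0.7  -2.7 -10. ]
```

```bash
python3 -m creep '[{"translation":[0,0,0],"angular":[0,0,0.03],"jaw":0},{"translation":[0,0,0],"angular":[0,0,0.06],"jaw":0},{"translation":[0,0,0],"angular":[0,0,0.09],"jaw":0},{"translation":[0,0,0.1],"angular":[0,0,0.12],"jaw":0},{"translation":[0,0,0.2],"angular":[0,0,0.15],"jaw":0},{"translation":[0,0,0.3],"angular":[0,0,0.18],"jaw":0},{"translation":[0,0,0.4],"angular":[0,0,0.2],"jaw":0},{"translation":[0,0,0.5],"angular":[0,0,0.22],"jaw":0}]'
python3 - <<'E'
from h import *
go(467.5,-108.3,56,-36)
o=ctrl.get_obs();print(o["grasp_force"],R.from_rotvec(o["orientation"]).inv().apply(o["ft_force"]).round(1))
E
```

```text
t: 21.4
ee_pos: [467.1, -108.0, 56.0]
orientation: [-2.941, -1.103, 0.001]
ft_force: [-3.6, 3.6, 14.5]
width: 56.5
grasp_force: 53.4
t 21.4 pos [ 467.1 -108.    56. ] head -48.9 w 56.5 F [-3.6  3.6 14.5] M [0.66 0.72 0.87] q6 0.6
shift [0.1 0.5 0. ] turn [-0.001  0.001 -0.225]
53.42249717563391 [ -0.3  -5.1 -14.5]
```

```bash
python3 -m creep '[{"translation":[0,0,0],"angular":[0,0,0],"jaw":0},{"translation":[0,0,-0.5],"angular":[0,0,0.01],"jaw":0},{"translation":[0,0,-0.5],"angular":[0,0,0.02],"jaw":0},{"translation":[0,0,-0.5],"angular":[0,0,0.03],"jaw":0},{"translation":[0,0,-0.5],"angular":[0,0,0.04],"jaw":0},{"translation":[0,0,-0.5],"angular":[0,0,0.05],"jaw":0},{"translation":[0,0,-0.5],"angular":[0,0,0.06],"jaw":0},{"translation":[0,0,-0.5],"angular":[0,0,0.06],"jaw":0}]'
python3 - <<'E'
from h import *
go(467.5,-108.3,56,-36)
o=ctrl.get_obs();print(o["grasp_force"],R.from_rotvec(o["orientation"]).inv().apply(o["ft_force"]).round(1))
E
```

```text
t: 22.4
ee_pos: [467.1, -107.9, 56.0]
orientation: [-2.973, -1.014, 0.001]
ft_force: [-2.6, 4.1, 8.0]
width: 57.0
grasp_force: 53.1
t 22.4 pos [ 467.1 -107.9   56. ] head -52.3 w 57.0 F [-2.6  4.1  8. ] M [0.45 0.51 0.7 ] q6 0.66
shift [0.1 0.5 0. ] turn [-0.001  0.001 -0.285]
53.12530517578125 [ 0.4 -4.8 -8. ]
```

```bash
python3 - <<'E'
from h import *
im=[cv2.resize(ctrl.get_image(c)[b:b+h,a:a+w],(400,560),interpolation=2) for c,a,b,w,h in(('top',315,172,50,70),('side',195,232,50,70))]
cv2.imwrite('pics/r3.png',np.hstack(im)[...,::-1])
q=lambda p:(proj("side",p)-[195,232]+.5)*8+[400,0]
o=ctrl.get_obs();M=R.from_rotvec(o["orientation"]).as_matrix();c=o["ee_pos"]
np.set_printoptions(precision=0,suppress=True)
for s in(1,-1):
  for x in(-10,10): print("tip",s,x,q(c+M@[x,s*28.5,0]))
print("shoulder",q([467.5,-108.3,83]),"ringtop",q([467.5,-108.3,75]),"ring bottom front",q([467.5+29*.2,-108.3-28.5,57]),"ring top front",q([467.5+6,-108.3-28.5,75]))
print("key c bottom front", q([467.5+4,-108.3-16,83]),q([467.5+4,-108.3-16,101]))
E
```

```text
tip 1 -10 [628. 432.]
tip 1 10 [706. 398.]
tip -1 -10 [509. 289.]
tip -1 10 [585. 259.]
shoulder [602. 251.] ringtop [603. 279.] ring bottom front [612. 429.] ring top front [610. 366.]
key c bottom front [608. 299.] [604. 234.]
```

View pics/r3.png

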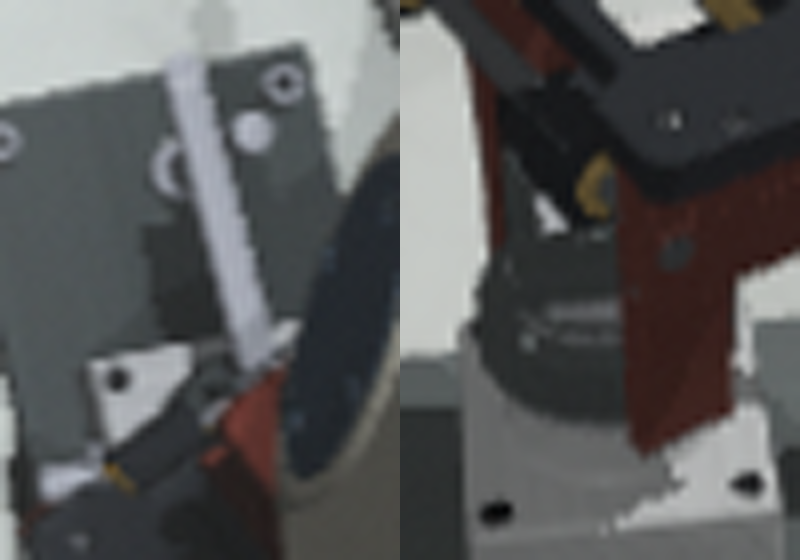

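The side crop shows the finger (columns 620–735) gripping the ring. In the top crop the arm passes the pin at (252,132) with a gap that fits contact once parallax is allowed for. I'll regrip and measure torque against angle.

```bash
python3 -m creep '[{"translation":[0,0,0],"angular":[0,0,0],"jaw":0.75},{"translation":[0,0,0],"angular":[0,0,0],"jaw":0.8},{"translation":[0,-0.3,0],"angular":[0,0,-0.14],"jaw":0.8},{"translation":[0.1,-0.3,0],"angular":[0,0,-0.3],"jaw":0.8},{"translation":[0.1,-0.3,0],"angular":[0,0,-0.44],"jaw":0.7},{"translation":[0.1,-0.3,0],"angular":[0,0,-0.44],"jaw":0.6},{"translation":[0.1,-0.3,0],"angular":[0,0,-0.44],"jaw":0},{"translation":[0.1,-0.3,0],"angular":[0,0,-0.44],"jaw":0}]'
python3 - <<'E'
from h import *
go(467.5,-108.3,56,-36)
o=ctrl.get_obs();print(o["grasp_force"],R.from_rotvec(o["orientation"]).inv().apply(o["ft_force"]).round(1))
E
python3 -m creep '[{"translation":[0,0,0],"angular":[0,0,0.02],"jaw":0},{"translation":[0,0,0],"angular":[0,0,0.04],"jaw":0},{"translation":[0,0,0.1],"angular":[0,0,0.06],"jaw":0},{"translation":[0,0,0.2],"angular":[0,0,0.08],"jaw":0},{"translation":[0,0,0.3],"angular":[0,0,0.1],"jaw":0},{"translation":[0,0,0.3],"angular":[0,0,0.1],"jaw":0},{"translation":[0,0,0.3],"angular":[0,0,0.1],"jaw":0},{"translation":[0,0,0.3],"angular":[0,0,0.1],"jaw":0}]'
python3 - <<'E'
from h import *
go(467.5,-108.3,56,-36)
o=ctrl.get_obs();print(o["grasp_force"],R.from_rotvec(o["orientation"]).inv().apply(o["ft_force"]).round(1))
E
```

```text
t: 23.5
ee_pos: [467.5, -107.7, 56.3]
orientation: [-2.682, -1.637, -0.0]
ft_force: [-0.3, 3.1, 11.6]
width: 56.6
grasp_force: 32.6
t 23.5 pos [ 467.5 -107.7   56.3] head -27.2 w 56.6 F [-0.3  3.1 11.6] M [0.31 0.43 0.21] q6 0.22
shift [-0.5  0.3  0.3] turn [-0.    -0.     0.153]
32.615655711852014 [  2.7  -1.7 -11.6]
t: 24.5
ee_pos: [467.4, -107.7, 56.2]
orientation: [2.759, 1.502, -0.0]
ft_force: [-2.2, 2.7, 13.4]
width: 57.1
grasp_force: 47.0
t 24.5 pos [ 467.4 -107.7   56.2] head -32.9 w 57.1 F [-2.2  2.7 13.4] M [0.35 0.51 0.6 ] q6 0.32
shift [-0.4  0.4  0.2] turn [-0.     0.     0.055]
46.95222543552518 [  1.   -3.3 -13.4]
```

```bash
python3 -m creep '[{"translation":[0,0,0],"angular":[0,0,0],"jaw":0.75},{"translation":[0,0,-2],"angular":[0,0,0],"jaw":0.8},{"translation":[0,0,-5],"angular":[0,0,-0.05],"jaw":0.8},{"translation":[0,0,-5],"angular":[0,0,-0.1],"jaw":0.75},{"translation":[0,0,-5],"angular":[0,0,-0.1],"jaw":0.7},{"translation":[0,0,-5],"angular":[0,0,-0.1],"jaw":0.6},{"translation":[0,0,-5],"angular":[0,0,-0.1],"jaw":0},{"translation":[0,0,-5],"angular":[0,0,-0.1],"jaw":0}]'
python3 - <<'E'
from h import *
go(467.5,-108.3,56,-36)
o=ctrl.get_obs();print(o["grasp_force"],R.from_rotvec(o["orientation"]).inv().apply(o["ft_force"]).round(1))
E
python3 -m creep '[{"translation":[0,0,0],"angular":[0,0,0.02],"jaw":0},{"translation":[0,0,0],"angular":[0,0,0.04],"jaw":0},{"translation":[0,0,0.1],"angular":[0,0,0.06],"jaw":0},{"translation":[0,0,0.2],"angular":[0,0,0.08],"jaw":0},{"translation":[0,0,0.3],"angular":[0,0,0.1],"jaw":0},{"translation":[0,0,0.3],"angular":[0,0,0.1],"jaw":0},{"translation":[0,0,0.3],"angular":[0,0,0.1],"jaw":0},{"translation":[0,0,0.3],"angular":[0,0,0.1],"jaw":0}]'
python3 - <<'E'
from h import *
go(467.5,-108.3,56,-36)
o=ctrl.get_obs();print(o["grasp_force"],R.from_rotvec(o["orientation"]).inv().apply(o["ft_force"]).round(1))
E
```

```text
t: 25.5
ee_pos: [467.2, -107.9, 60.3]
orientation: [-2.682, -1.636, 0.0]
ft_force: [0.5, -0.2, -4.2]
width: 56.5
grasp_force: 30.0
t 25.5 pos [ 467.2 -107.9   60.3] head -27.2 w 56.5 F [ 0.5 -0.2 -4.2] M [-0.13 -0.03 -0.03] q6 0.22
shift [-0.2  0.4  4.3] turn [-0.     0.     0.153]
29.9981752038002 [0.1 0.5 4.2]
t: 26.5
ee_pos: [467.2, -107.9, 60.0]
orientation: [-2.76, -1.5, 0.0]
ft_force: [0.5, -0.4, -12.6]
width: 56.7
grasp_force: 30.0
t 26.5 pos [ 467.2 -107.9   60. ] head -32.9 w 56.7 F [  0.5  -0.4 -12.6] M [-0.24 -0.12  0.09] q6 0.32
shift [-0.2  0.5  4. ] turn [-0.     0.     0.053]
29.993968605995178 [-0.1  0.7 12.6]
```

Gripped higher, the ring now turns freely at about 0.1 N m. Before, the fingertips had been rubbing on the housing. I'll continue turning and follow the thread down.

```bash
python3 -m creep '[{"translation":[0,0,0.6],"angular":[0,0,0.03],"jaw":0},{"translation":[0,0,0.8],"angular":[0,0,0.06],"jaw":0},{"translation":[0,0,0.9],"angular":[0,0,0.09],"jaw":0},{"translation":[0,0,1.0],"angular":[0,0,0.12],"jaw":0},{"translation":[0,0,1.1],"angular":[0,0,0.14],"jaw":0},{"translation":[0,0,1.2],"angular":[0,0,0.16],"jaw":0},{"translation":[0,0,1.3],"angular":[0,0,0.18],"jaw":0},{"translation":[0,0,1.4],"angular":[0,0,0.2],"jaw":0}]'
python3 - <<'E'
from h import *
go(467.5,-108.3,56,-36)
o=ctrl.get_obs();print(o["grasp_force"],R.from_rotvec(o["orientation"]).inv().apply(o["ft_force"]).round(1))
E
```

```text
t: 27.5
ee_pos: [467.2, -107.9, 59.1]
orientation: [-2.897, -1.216, 0.0]
ft_force: [-4.0, 0.6, 6.9]
width: 57.2
grasp_force: 30.0
t 27.5 pos [ 467.2 -107.9   59.1] head -44.5 w 57.2 F [-4.   0.6  6.9] M [0.19 1.03 0.31] q6 0.52
shift [-0.1  0.5  3.1] turn [-0.     0.    -0.148]
30.002174377441406 [-2.4 -3.3 -6.9]
```

```bash
python3 -m creep '[{"translation":[0,0,0],"angular":[0,0,0.02],"jaw":0},{"translation":[0,0,0],"angular":[0,0,0.04],"jaw":0},{"translation":[0,0,0],"angular":[0,0,0.06],"jaw":0},{"translation":[0,0,0.1],"angular":[0,0,0.08],"jaw":0},{"translation":[0,0,0.2],"angular":[0,0,0.1],"jaw":0},{"translation":[0,0,0.2],"angular":[0,0,0.1],"jaw":0},{"translation":[0,0,0.2],"angular":[0,0,0.1],"jaw":0},{"translation":[0,0,0.2],"angular":[0,0,0.1],"jaw":0}]'
python3 - <<'E'
from h import *
go(467.5,-108.3,56,-36)
o=ctrl.get_obs();print(o["grasp_force"],R.from_rotvec(o["orientation"]).inv().apply(o["ft_force"]).round(1))
E
```

```text
t: 28.5
ee_pos: [467.2, -107.9, 58.9]
orientation: [-2.953, -1.071, 0.001]
ft_force: [-5.7, 0.9, 7.3]
width: 57.0
grasp_force: 30.0
t 28.5 pos [ 467.2 -107.9   58.9] head -50.1 w 57.0 F [-5.7  0.9  7.3] M [0.24 1.08 0.42] q6 0.62
shift [-0.1  0.5  2.9] turn [-0.     0.    -0.247]
30.002386271953583 [-3.8 -4.3 -7.3]
```

```bash
python3 -m creep '[{"translation":[0,0,0],"angular":[0,0,0.02],"jaw":0},{"translation":[0,0,0],"angular":[0,0,0.04],"jaw":0},{"translation":[0,0,0],"angular":[0,0,0.06],"jaw":0},{"translation":[0,0,0.1],"angular":[0,0,0.08],"jaw":0},{"translation":[0,0,0.2],"angular":[0,0,0.1],"jaw":0},{"translation":[0,0,0.2],"angular":[0,0,0.12],"jaw":0},{"translation":[0,0,0.2],"angular":[0,0,0.12],"jaw":0},{"translation":[0,0,0.2],"angular":[0,0,0.12],"jaw":0}]'
python3 - <<'E'
from h import *
go(467.5,-108.3,56,-36)
o=ctrl.get_obs();print(o["grasp_force"],R.from_rotvec(o["orientation"]).inv().apply(o["ft_force"]).round(1))
E
```

```text
t: 29.5
ee_pos: [467.2, -107.8, 58.7]
orientation: [-3.012, -0.892, 0.001]
ft_force: [-4.6, 1.1, 6.4]
width: 56.7
grasp_force: 30.0
t 29.5 pos [ 467.2 -107.8   58.7] head -57.0 w 56.7 F [-4.6  1.1  6.4] M [0.25 1.02 0.48] q6 0.74
shift [0.  0.6 2.7] turn [-0.     0.    -0.366]
30.002630352973938 [-3.3 -3.4 -6.4]
```

Torque is levelling off near 0.48 N m, which looks like slip at the fixed 30 N grip. I'll try a lateral push along the closing line to load one pad more.

```bash
python3 -m creep '[{"translation":[0,0.5,0],"angular":[0,0,0],"jaw":0},{"translation":[0,1,0],"angular":[0,0,0],"jaw":0},{"translation":[0,1.5,0],"angular":[0,0,0],"jaw":0},{"translation":[0,2,0],"angular":[0,0,0],"jaw":0},{"translation":[0,2,0],"angular":[0,0,0],"jaw":0},{"translation":[0,2,0],"angular":[0,0,0],"jaw":0},{"translation":[0,2,0],"angular":[0,0,0],"jaw":0},{"translation":[0,2,0],"angular":[0,0,0],"jaw":0}]'
python3 - <<'E'
from h import *
go(467.5,-108.3,56,-36)
o=ctrl.get_obs();print(o["grasp_force"],R.from_rotvec(o["orientation"]).inv().apply(o["ft_force"]).round(1))
E
```

```text
t: 30.5
ee_pos: [467.1, -108.0, 58.7]
orientation: [-3.01, -0.891, 0.003]
ft_force: [-6.9, 11.7, 12.6]
width: 57.0
grasp_force: 30.0
t 30.5 pos [ 467.1 -108.    58.7] head -57.0 w 57.0 F [-6.9 11.7 12.6] M [2.03 1.34 0.53] q6 0.74
shift [0.1 0.5 2.7] turn [-0.003  0.001 -0.367]
30.006980895996094 [  0.6 -13.6 -12.6]
```

```bash
python3 -m creep '[{"translation":[0,1.5,0],"angular":[0,0,0],"jaw":0},{"translation":[0,3,0],"angular":[0,0,0],"jaw":0},{"translation":[0,4.5,0],"angular":[0,0,0],"jaw":0},{"translation":[0,6,0],"angular":[0,0,0],"jaw":0},{"translation":[0,6,0],"angular":[0,0,0.02],"jaw":0},{"translation":[0,6,0],"angular":[0,0,0.04],"jaw":0},{"translation":[0,6,0],"angular":[0,0,0.06],"jaw":0},{"translation":[0,6,0],"angular":[0,0,0.08],"jaw":0}]'
python3 - <<'E'
from h import *
go(467.5,-108.3,56,-36)
o=ctrl.get_obs();print(o["grasp_force"],R.from_rotvec(o["orientation"]).inv().apply(o["ft_force"]).round(1))
E
```

```text
t: 31.5
ee_pos: [465.0, -109.2, 58.0]
orientation: [-3.035, -0.764, 0.018]
ft_force: [-16.4, 30.0, 27.9]
width: 56.8
grasp_force: 30.0
t 31.5 pos [ 465.  -109.2   58. ] head -61.8 w 56.8 F [-16.4  30.   27.9] M [5.91 3.32 0.56] q6 0.81
shift [2.7 0.4 2. ] turn [-0.016  0.005 -0.449]
30.01931458711624 [ -0.4 -34.6 -27.5]
```

```bash
python3 -m creep '[{"translation":[0,-4,0],"angular":[0,0,0],"jaw":0},{"translation":[0,-8,0],"angular":[0,0,0],"jaw":0.7},{"translation":[0.5,-8,0],"angular":[0,0,0],"jaw":0.8},{"translation":[0.5,-8,-1],"angular":[0,0,-0.15],"jaw":0.8},{"translation":[0.5,-8,-1],"angular":[0,0,-0.32],"jaw":0.8},{"translation":[0.5,-8,-1],"angular":[0,0,-0.48],"jaw":0.8},{"translation":[0.5,-8,-1],"angular":[0,0,-0.55],"jaw":0.8},{"translation":[0.5,-8,-1],"angular":[0,0,-0.55],"jaw":0.8}]'
python3 - <<'E'
from h import *
go(467.2,-107.9,59.5,-30)
E
```

```text
t: 32.5
ee_pos: [469.5, -107.8, 59.5]
orientation: [2.722, 1.566, 0.002]
ft_force: [0.3, -0.1, 0.2]
width: 70.3
grasp_force: 0.0
t 32.5 pos [ 469.5 -107.8   59.5] head -30.2 w 70.3 F [ 0.3 -0.1  0.2] M [ 0.01  0.16 -0.03] q6 0.28
shift [-1.2 -1.9  0. ] turn [ 0.002 -0.001 -0.003]
```

```bash
python3 -m creep '[{"translation":[-1.2,-1.9,0],"angular":[0,0,0],"jaw":0.7},{"translation":[-1.2,-1.9,0],"angular":[0,0,0],"jaw":0.5},{"translation":[-1.2,-1.9,0],"angular":[0,0,0],"jaw":0},{"translation":[-1.2,-1.9,0],"angular":[0,0,0],"jaw":0},{"translation":[-1.2,-1.9,0],"angular":[0,0,0.03],"jaw":0},{"translation":[-1.2,-1.9,0],"angular":[0,0,0.06],"jaw":0},{"translation":[-1.2,-1.9,0],"angular":[0,0,0.09],"jaw":0},{"translation":[-1.2,-1.9,0],"angular":[0,0,0.12],"jaw":0}]'
python3 - <<'E'
from h import *
go(467.2,-107.9,59.5,-30)
E
python3 -m creep '[{"translation":[0,0,0],"angular":[0,0,0.03],"jaw":0},{"translation":[0,0,0],"angular":[0,0,0.06],"jaw":0},{"translation":[0,0,0],"angular":[0,0,0.09],"jaw":0},{"translation":[0,0,0],"angular":[0,0,0.12],"jaw":0},{"translation":[0,0,0],"angular":[0,0,0.15],"jaw":0},{"translation":[0,0,0],"angular":[0,0,0.18],"jaw":0},{"translation":[0,0,0],"angular":[0,0,0.2],"jaw":0},{"translation":[0,0,0],"angular":[0,0,0.2],"jaw":0}]'
python3 - <<'E'
from h import *
go(467.2,-107.9,59.5,-30)
print(ctrl.get_obs()["grasp_force"])
E
```

```text
t: 33.5
ee_pos: [467.4, -107.4, 59.5]
orientation: [2.81, 1.402, 0.003]
ft_force: [4.7, -1.7, -3.5]
width: 56.8
grasp_force: 30.0
t 33.5 pos [ 467.4 -107.4   59.5] head -37.0 w 56.8 F [ 4.7 -1.7 -3.5] M [-0.21 -0.74  0.04] q6 0.39
shift [-0.5  0.1  0. ] turn [ 0.002 -0.001 -0.121]
t: 34.5
ee_pos: [467.0, -107.9, 59.9]
orientation: [2.936, 1.114, 0.002]
ft_force: [4.4, -1.9, 1.6]
width: 56.7
grasp_force: 30.0
t 34.5 pos [ 467.  -107.9   59.9] head -48.5 w 56.7 F [ 4.4 -1.9  1.6] M [-0.53 -0.66  0.8 ] q6 0.59
shift [0.1 0.2 0.4] turn [ 0.002 -0.001 -0.322]
30.000557899475098
```

Torque has risen to 0.8 N m with no slip. I'll continue in small steps.

```bash
python3 -m creep '[{"translation":[0,0,0],"angular":[0,0,0.01],"jaw":0},{"translation":[0,0,0],"angular":[0,0,0.02],"jaw":0},{"translation":[0,0,0],"angular":[0,0,0.03],"jaw":0},{"translation":[0,0,0],"angular":[0,0,0.04],"jaw":0},{"translation":[0,0,0],"angular":[0,0,0.05],"jaw":0},{"translation":[0,0,0],"angular":[0,0,0.05],"jaw":0},{"translation":[0,0,0],"angular":[0,0,0.05],"jaw":0},{"translation":[0,0,0],"angular":[0,0,0.05],"jaw":0}]'
python3 - <<'E'
from h import *
go(467.2,-107.9,59.5,-30)
print(ctrl.get_obs()["grasp_force"])
E
```

```text
t: 35.5
ee_pos: [467.0, -107.8, 59.9]
orientation: [2.963, 1.041, 0.002]
ft_force: [4.4, -1.4, 3.4]
width: 56.9
grasp_force: 30.0
t 35.5 pos [ 467.  -107.8   59.9] head -51.3 w 56.9 F [ 4.4 -1.4  3.4] M [-0.4  -0.74  1.04] q6 0.64
shift [0.1 0.2 0.4] turn [ 0.002 -0.001 -0.371]
30.001344680786133
```

```bash
python3 -m creep '[{"translation":[0,0,0],"angular":[0,0,0.01],"jaw":0},{"translation":[0,0,0],"angular":[0,0,0.02],"jaw":0},{"translation":[0,0,0],"angular":[0,0,0.03],"jaw":0},{"translation":[0,0,0],"angular":[0,0,0.03],"jaw":0},{"translation":[0,0,0],"angular":[0,0,0.03],"jaw":0},{"translation":[0,0,0],"angular":[0,0,0.03],"jaw":0},{"translation":[0,0,0],"angular":[0,0,0.03],"jaw":0},{"translation":[0,0,0],"angular":[0,0,0.03],"jaw":0}]'
python3 - <<'E'
from h import *
go(467.2,-107.9,59.5,-30)
print(ctrl.get_obs()["grasp_force"])
E
```

```text
t: 36.5
ee_pos: [467.0, -107.9, 59.9]
orientation: [2.979, 0.995, 0.002]
ft_force: [4.0, -2.2, 4.6]
width: 56.4
grasp_force: 30.0
t 36.5 pos [ 467.  -107.9   59.9] head -53.1 w 56.4 F [ 4.  -2.2  4.6] M [-0.55 -0.68  0.67] q6 0.67
shift [0.2 0.2 0.4] turn [ 0.002 -0.001 -0.402]
30.00133752822876
```

```bash
python3 -m creep '[{"translation":[0,0,0],"angular":[0,0,0],"jaw":0.72},{"translation":[0,0,0.2],"angular":[0,0,-0.1],"jaw":0.72},{"translation":[0.2,0.2,0.4],"angular":[0,0,-0.25],"jaw":0.72},{"translation":[0.2,0.2,0.4],"angular":[0,0,-0.3],"jaw":0.7},{"translation":[0.2,0.2,0.4],"angular":[0,0,-0.3],"jaw":0},{"translation":[0.2,0.2,0.4],"angular":[0,0,-0.3],"jaw":0},{"translation":[0.2,0.2,0.4],"angular":[0,0,-0.3],"jaw":0},{"translation":[0.2,0.2,0.4],"angular":[0,0,-0.3],"jaw":0}]'
python3 - <<'E'
from h import *
go(467.2,-107.9,59.5,-30)
E
python3 -m creep '[{"translation":[0,0,0],"angular":[0,0,0.01],"jaw":0},{"translation":[0,0,0],"angular":[0,0,0.02],"jaw":0},{"translation":[0,0,0],"angular":[0,0,0.03],"jaw":0},{"translation":[0,0,0],"angular":[0,0,0.04],"jaw":0},{"translation":[0,0,0],"angular":[0,0,0.05],"jaw":0},{"translation":[0,0,0],"angular":[0,0,0.06],"jaw":0},{"translation":[0,0,0],"angular":[0,0,0.06],"jaw":0},{"translation":[0,0,0],"angular":[0,0,0.06],"jaw":0}]'
python3 - <<'E'
from h import *
go(467.2,-107.9,59.5,-30)
print(ctrl.get_obs()["grasp_force"])
E
```

```text
t: 37.5
ee_pos: [466.8, -108.2, 58.7]
orientation: [2.797, 1.428, 0.001]
ft_force: [4.6, -8.1, -6.2]
width: 56.8
grasp_force: 30.0
t 37.5 pos [ 466.8 -108.2   58.7] head -35.9 w 56.8 F [ 4.6 -8.1 -6.2] M [-1.21 -0.62  0.01] q6 0.38
shift [ 0.5  0.2 -0.8] turn [ 0.001  0.    -0.103]
t: 38.5
ee_pos: [467.4, -107.4, 58.7]
orientation: [2.838, 1.346, 0.002]
ft_force: [8.6, 0.0, -6.1]
width: 56.8
grasp_force: 30.0
t 38.5 pos [ 467.4 -107.4   58.7] head -39.3 w 56.8 F [ 8.6  0.  -6.1] M [ 0.21 -1.17  0.8 ] q6 0.43
shift [-0.5  0.2 -0.8] turn [ 0.001 -0.001 -0.162]
29.990868866443634
```

```bash
python3 -m creep '[{"translation":[-0.4,0,0],"angular":[0,0,0.01],"jaw":0},{"translation":[-0.4,0,0],"angular":[0,0,0.02],"jaw":0},{"translation":[-0.4,0,0],"angular":[0,0,0.03],"jaw":0},{"translation":[-0.4,0,0],"angular":[0,0,0.04],"jaw":0},{"translation":[-0.4,0,0],"angular":[0,0,0.05],"jaw":0},{"translation":[-0.4,0,0],"angular":[0,0,0.06],"jaw":0},{"translation":[-0.4,0,0],"angular":[0,0,0.06],"jaw":0},{"translation":[-0.4,0,0],"angular":[0,0,0.06],"jaw":0}]'
python3 - <<'E'
from h import *
go(467.2,-107.9,59.5,-30)
print(ctrl.get_obs()["grasp_force"])
E
```

```text
t: 39.5
ee_pos: [466.9, -108.0, 58.9]
orientation: [2.877, 1.26, 0.002]
ft_force: [5.7, -1.3, -4.0]
width: 56.5
grasp_force: 30.0
t 39.5 pos [ 466.9 -108.    58.9] head -42.7 w 56.5 F [ 5.7 -1.3 -4. ] M [-0.4  -0.93  0.66] q6 0.49
shift [ 0.3  0.2 -0.6] turn [ 0.001 -0.001 -0.222]
29.998226165771484
```

```bash
for i in 1; do python3 -m creep '[{"translation":[0,0,0],"angular":[0,0,0.01],"jaw":0},{"translation":[0,0,0],"angular":[0,0,0.02],"jaw":0},{"translation":[0,0,0],"angular":[0,0,0.03],"jaw":0},{"translation":[0,0,0],"angular":[0,0,0.04],"jaw":0},{"translation":[0,0,0],"angular":[0,0,0.05],"jaw":0},{"translation":[0,0,0],"angular":[0,0,0.06],"jaw":0},{"translation":[0,0,0],"angular":[0,0,0.06],"jaw":0},{"translation":[0,0,0],"angular":[0,0,0.06],"jaw":0}]'; done
python3 - <<'E'
from h import *
go(467.2,-107.9,59.5,-30)
E
python3 -m creep '[{"translation":[0,0,0],"angular":[0,0,0.01],"jaw":0},{"translation":[0,0,0],"angular":[0,0,0.02],"jaw":0},{"translation":[0,0,0],"angular":[0,0,0.03],"jaw":0},{"translation":[0,0,0],"angular":[0,0,0.04],"jaw":0},{"translation":[0,0,0],"angular":[0,0,0.05],"jaw":0},{"translation":[0,0,0],"angular":[0,0,0.06],"jaw":0},{"translation":[0,0,0],"angular":[0,0,0.06],"jaw":0},{"translation":[0,0,0],"angular":[0,0,0.06],"jaw":0}]'
python3 - <<'E'
from h import *
go(467.2,-107.9,59.5,-30)
E
```

```text
t: 40.5
ee_pos: [467.1, -107.8, 59.0]
orientation: [2.913, 1.174, 0.002]
ft_force: [6.7, 0.3, -1.7]
width: 56.9
grasp_force: 30.0
t 40.5 pos [ 467.1 -107.8   59. ] head -46.1 w 56.9 F [ 6.7  0.3 -1.7] M [ 0.07 -0.96  1.04] q6 0.55
shift [-0.   0.1 -0.5] turn [ 0.002 -0.001 -0.281]
t: 41.5
ee_pos: [466.7, -108.1, 59.1]
orientation: [2.947, 1.086, 0.001]
ft_force: [4.3, -2.3, 0.5]
width: 57.0
grasp_force: 30.0
t 41.5 pos [ 466.7 -108.1   59.1] head -49.5 w 57.0 F [ 4.3 -2.3  0.5] M [-0.44 -0.74  0.91] q6 0.61
shift [ 0.5  0.2 -0.4] turn [ 0.001 -0.    -0.341]
```

The torque peaks at about 1.05 N m before the pads slip, repeatably and within the tight range. I'll release, retreat and check.

```bash
python3 -m creep '[{"translation":[0,0,0],"angular":[0,0,0],"jaw":0.7},{"translation":[0,0,0],"angular":[0,0,0],"jaw":0.9},{"translation":[0,0,0],"angular":[0,0,0],"jaw":1},{"translation":[0,0,-5],"angular":[0,0,0],"jaw":1},{"translation":[0,0,-20],"angular":[0,0,0],"jaw":1},{"translation":[0,0,-50],"angular":[0,0,0],"jaw":1},{"translation":[0,0,-90],"angular":[0,0,0],"jaw":1},{"translation":[0,0,-120],"angular":[0,0,0],"jaw":1}]'
python3 -m creep '[{"translation":[-10,-20,-20],"angular":[0,0,0],"jaw":1},{"translation":[-30,-50,-30],"angular":[0,0,0],"jaw":1},{"translation":[-60,-90,-40],"angular":[0,0,0],"jaw":1},{"translation":[-80,-130,-40],"angular":[0,0,0],"jaw":1},{"translation":[-90,-170,-40],"angular":[0,0,0],"jaw":1},{"translation":[-100,-200,-40],"angular":[0,0,0],"jaw":1},{"translation":[-100,-220,-40],"angular":[0,0,0],"jaw":1},{"translation":[-100,-220,-40],"angular":[0,0,0],"jaw":1}]'
python3 - <<'E'
from h import *
im=[cv2.resize(ctrl.get_image(c)[b:b+h,a:a+w],(400,560),interpolation=2) for c,a,b,w,h in(('top',320,172,50,70),('side',195,232,50,70))]
im.insert(0,im[0]) if 0 else None
cv2.imwrite('pics/f1.png',np.hstack(im)[...,::-1])
q=lambda p:(proj("side",p)-[195,232]+.5)*8+[400,0]
qt=lambda p:(proj("top",p)-[320,172]+.5)*8
np.set_printoptions(precision=0,suppress=True)
for h in(9,12,15,18):
  a=np.radians(h);c,s=np.cos(a),np.sin(a)
  print(h,"end",qt([468+116*c,-108.7+116*s,91]),"x60",qt([468+60*c,-108.7+60*s,91]))
a=np.radians(15);c,s=np.cos(a),np.sin(a)
for x,y,z in((-21,-16.5,101),(21,-16.5,101),(21,16.5,101),(-21,16.5,101),(-21,-16.5,83),(21,-16.5,83)): print(x,y,z,"side",q([468+x*c-y*s,-108.7+x*s+y*c,z]),"top",qt([468+x*c-y*s,-108.7+x*s+y*c,z]))
E
```

```text
t: 42.5
ee_pos: [466.5, -107.9, 181.6]
orientation: [2.947, 1.085, 0.003]
ft_force: [-0.0, 0.1, -0.1]
width: 88.0
grasp_force: 0.0
t: 43.5
ee_pos: [246.8, -4.8, 219.6]
orientation: [2.946, 1.088, 0.003]
ft_force: [-0.0, -0.1, 0.0]
width: 87.8
grasp_force: 0.0
9 end [179.  45.] x60 [209. 236.]
12 end [159.  49.] x60 [198. 238.]
15 end [138.  53.] x60 [188. 240.]
18 end [118.  58.] x60 [177. 243.]
-21 -16.5 101 side [510. 247.] top [326. 502.]
21 -16.5 101 side [704. 224.] top [288. 357.]
21 16.5 101 side [685. 133.] top [175. 384.]
-21 16.5 101 side [499. 154.] top [213. 530.]
-21 -16.5 83 side [515. 312.] top [308. 503.]
21 -16.5 83 side [707. 289.] top [271. 361.]
```

View pics/f1.png

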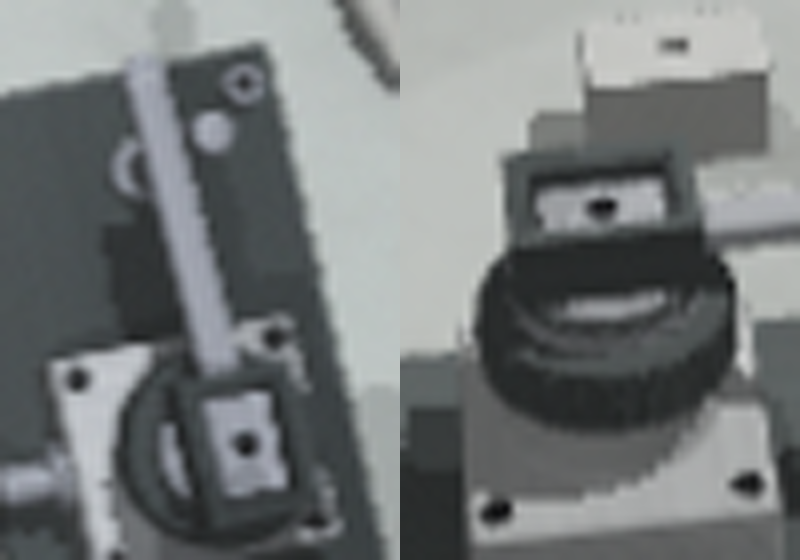

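The last picture shows the key flat on the shoulder, with the tenon inside the slot (side crop (600,205)). Its arm end is at (143,55), about 14° heading, against the pin at (212,132). The spacer is undisturbed in this crop. Handing in.

```bash
python3 -c "
from workcell import ctrl
print(ctrl.close_job())"
```

```text
the job is handed in; nothing more can be done
None
```

I handed the job in at about 44 s, with the key seated on the barrel, its arm at the stop pin and the gripper clear. The ring was turned to about 1.05 N m, where the fixed 30 N grip began to slip. That is within the tight range, but I couldn't measure the clamp force itself, and `close_job()` returned no verdict.

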